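# Unlatch the pop-out T-handle of the lidded case and open it

## Task

Open the locked aluminium case: gently press the round release button in its lock, straight in, until the sunken T-handle pops out; turn the handle clockwise until you feel it come up against its stop, without forcing it; then lift the lid by the handle until it stands open by about twenty-five degrees, and let go. Leave the salt shaker, the tin and the spice jar where they stand.

Things in the scene. Friction and masses are not known exactly. Their poses are not given: they have to be found in the camera images.
- case: Closed aluminium case fixed to the worktop, 220 (x) x 260 (y) x 85 mm high with its 15 mm lid. Origin: centre of its underside; x points to the hinged far side, y to the left, z up.
- plate (a point): Dark steel lock plate on the lid, 52 (x) x 128 (y) x 18 mm high. This point lies on its top face, 103 mm above the worktop, over the T-handle's axis, at case x = -45, y = 0 mm; axes as the case's. The plate runs from y = -48 to y = +80 mm of it.
- button: Round steel release button, 24 mm across, at y = +62 mm from point plate. Origin: on its axis, level with the plate's top face; sinks with it. Its cap stands 9 to 17 mm above the origin (varies, not measured: feel for it). Travel 6 mm straight down to a solid stop; spring 1.5 N at first touch, 4.5 N at the end; frees the handle at about 5 mm. Limit 20 N.
- t_grip (a point): Centre of the T-handle's bar: steel, 72 long, 14 wide, 16 mm high, y along the bar, round stem below. As found 94.5 mm above the worktop, sunk flush in an 18 mm wide slot, where it can be neither gripped nor turned; popped out, 22 mm higher, with 5 mm free between bar and plate. It turns about the lid's upright axis through this point.
- t_pop (a joint): How far the handle has popped out, m: 0 flush, 0.022 fully out (a spring pushes it out with about 6 N and holds it there).
- t_turn (a joint): Turn of the handle, rad, 0 as found, growing clockwise seen from above. Friction 0.12 N m. Its stop lies somewhere between 1.15 and 1.50 rad (not measured, differs from case to case); the cam under the lid comes free of its keeper only in the last 0.15 rad or so before the stop.
- cam: The lock's cam, hidden under the lid, 44 mm long, turning with the handle; it holds the lid down under a keeper until turned clear. Origin: on the handle's axis at the lid's top face, 85 mm above the worktop. Limit 25 N sideways against its stop (36 mm from the axis, so 0.9 N m at the handle beyond friction) and 25 N upwards against the keeper.
- lid (a joint): Opening angle of the lid, rad: 0 closed, grows as the near edge rises, limit 0.9 (52 degrees). A balance spring and a stiff hinge hold it wherever it is left; lifting at the handle takes about 5 to 10 N.
- lid_hinge (a point): Middle of the lid's hinge line, at the far top edge of the case: case x = +110 mm, 70 mm above the worktop, axis along the case's y.
- salt: Salt shaker, 44 mm across, 90 mm tall, standing to the left of the case. Origin: centre of its foot.
- tin: Small food tin, 57 mm across, 72 mm tall, standing to the right of the case. Origin: centre of its foot.
- spice: Spice jar, 45 mm across, 100 mm tall, standing behind the case. Origin: centre of its foot.

How it is judged:
By the outcome, as a careful person would: the job done as asked, in the order asked, and still so for the second after the job is handed in, with the robot touching nothing.
It also fails if it takes over 54 s, if anything falls off the work surface, if the arm or the gripper's body presses on something with over 40 N, if the wrist force passes 120 N, or if a joint passes its speed limit or range.

## Robot

A 6-joint arm with a two-finger parallel gripper is mounted at the origin on a cart in front of the work surface, level with it; the furniture and walls round the work are solid. World frame = base frame: x ahead of the robot, y to its left, z up, the work surface at z = 0. Lengths are in m, angles in rad, forces in N, time in s.
With the tool pointing down it reaches from about 0.375 to 0.975 m from the base axis. Payload 3.8 kg.
Tool frame: the origin (TCP) lies on the centre line of the jaws, within the pads' length; the fingertips stand 11 mm ahead of it and the grasp point (between the pads) lies 8 mm behind it; z points along the fingers, y is the line along which they close (so a half turn about z gives the same grasp; the last joint's range is limited). The gripper opens to 88 mm and grips with 3 to 60 N. Pads are 18 mm wide; open, the fingers measure 123 mm over their backs; the gripper's body (75 mm by 187 mm) begins 45 mm behind the grasp point.
Start: joints at [1.148, 0.264, 1.604, -0, 1.274, -0.037], TCP at [0.254, 0.625, 0.25] pointing down, gripper open.
Joint ranges: [-2.63, 2.63], [-0.94, 2.18], [0.31, 2.57], [-1.31, 4.45], [0, 2.66], [-2.55, 2.55]. Speed limits (rad/s): [2.57, 2.57, 3.14, 3.14, 3.14, 3.14].

## Interface

Orientations are given as a unit quaternion [x, y, z, w].
In Python, from rig import env gives the robot as it stands.
- The arm moves only by the tool servo_tool, never from a script. Its arguments are lists of equal length, an entry for each row: "dp": the shift along the world's x, y, z in parts of the range, where 1.0 means 80 cm, a list of three; "turn": the turn about the world's z in fractions of the full range, 1 being pi rad; "fingers": the finger opening in cm, from 0 to 8.81. In form: {"dp": [[x, y, z], ...], "turn": [turn, ...], "fingers": [fingers, ...]}. A call has 1 to 20 rows; each row is the pose to reach, as a shift and turn from the pose commanded when the call began; what a row does not reach only later rows make up. A row lasts 1/8 s, in which the tool goes at most 62.5 mm and 10.7 degrees, less where a joint would pass 70% of its speed; a pose out of reach is approached as far as the arm can. Shift and turn numbers lie between -1 and 1, and a call with a number outside is refused. A call with a gripper value outside its range is refused whole. The fingers move at their own pace and stop on an object; "grip_force" is the grip in N (left out, the last holds). Time passes only in rows, so rows that repeat a pose let the fingers close. It gives the time, the measured TCP pose, the force, the opening and the grip force at its end, in the units of the state.
- env.read_state(): the state, without advancing time (a new reading comes with each control period).
- env.read_camera(name): name is "side" or "top" or "wrist"; returns a dict with "pixels" (400x640x3 uint8, red, green, blue), "K" (3x3 intrinsics, pixels), "world_from_camera" (4x4, takes a point from camera to world coordinates); the wrist camera has in their place "mount" (4x4, takes a point from camera to tool coordinates, whose origin is the TCP and whose axes are the flange's). Camera axes: x right, y up, looking along -z (the intrinsics and any distortion apply to the point x, -y, -z); pixel columns grow to the right and rows downward; lengths in m; the calibration is good to about 2 mm. A picture is of the moment at which its call begins: read the wrist's pose just before it. There is no depth.
- env.hand_in(): hands the job in; it is judged then, once.
Trained networks look in a picture, given as the dict that the camera call returned (one of the last four; its "shot" number tells which), for a name from the list of things; names that differ only in an ending like _2 or _b are one class to them, and where a whole thing is asked for, a point or a joint stands for the part that bears it (a point fixed in the world has none). Each returns a list of dicts, best first, with "score" (0 to 1); they miss things now and then, are a little off and sometimes report something else, mostly with a low value. They report only what shows in the picture. A call takes as long as a camera call.
- env.outline_of(label, picture): "region" (400x640 bool, what is visible of it) and "box" ([left, top, right, bottom] in pixels, round what is visible of it).
The state is a dict: "time": time; "joint_pos": joint angles; "joint_vel": joint speeds; "joint_torque": joint torques, N m; "position": TCP position; "tcp_rot": TCP orientation; "contact_force": force on the tool from outside, world axes, zero at the start; "wrist_torque": the same for the moment, N m; "width": finger opening in m; "grasp_force": force on a finger pad.
Only numpy, scipy, OpenCV 4.12 (cv2) and the standard library are available. Lean on these libraries where they do the work, as an engineer would, in place of code of your own. Each camera call takes 0.05 s, during which the arm holds its last target. There are 200 camera calls.

## Working session

There is one attempt and no reset: what is moved stays moved. The work goes in short steps, Python scripts to look and compute and a tool call to move; the robot and the scene stay as the last step left them, time stands still between calls to the robot, and variables do not carry over. Pictures are saved under pics/ and viewed, at most 10 in all, crops included, and the job is handed in when it is done.

Besides the shell and the picture viewer there is one more tool, called after "Emit:" as name([rows], argument=value, ...), one row to a line, values as JSON. servo_tool: Moves the arm, as the interface text tells. Its arguments: {"type":"object","properties":{"dp":{"type":"array","items":{"type":"array","items":{"type":"number"}}},"turn":{"type":"array","items":{"type":"number"}},"fingers":{"type":"array","items":{"type":"number"}},"grip_force":{"type":"number"}},"required":["dp","turn","fingers"]}

```bash
mkdir -p pics
cat > h.py <<'E'
import numpy as np, cv2
from rig import env
def save(p,n): cv2.imwrite(f'pics/{n}.png',cv2.cvtColor(p['pixels'],cv2.COLOR_RGB2BGR))
def ray(p,uv,T=None):
    T=np.array(p['world_from_camera']) if T is None else T
    K=np.array(p['K']); d=np.linalg.inv(K)@[uv[0],uv[1],1]; d=T[:3,:3]@[d[0],-d[1],-d[2]]
    return T[:3,3],d/np.linalg.norm(d)
def atz(o,d,z): return o+d*(z-o[2])/d[2]
def tri(rs):
    A=sum(np.eye(3)-np.outer(d,d) for o,d in rs); b=sum((np.eye(3)-np.outer(d,d))@o for o,d in rs)
    return np.linalg.solve(A,b)
E
python3 - <<'E'
from h import *
s=env.read_state(); print(s)
for n in ['top','side']:
    p=env.read_camera(n); save(p,n+'0'); print(n,[k for k in p if k!='pixels'],p['K'],p['world_from_camera'])
    for l in ['case','button','t_grip','plate','salt','tin','spice']:
        for r in env.outline_of(l,p)[:2]:
            m=r['region']; v,u=np.nonzero(m); print(l,round(r['score'],2),np.round(r['box']),len(u),u.mean().round(1),v.mean().round(1))
E
```

```text
{'time': 0.0, 'joint_pos': array([ 1.14809169e+00,  2.64743422e-01,  1.60534541e+00, -3.82373033e-06,
        1.27370908e+00, -3.69180237e-02]), 'joint_vel': array([-1.97544270e-03, -1.51873073e-04,  3.48247839e-04,  1.22255220e-03,
        4.19594127e-05, -1.26783721e-03]), 'joint_torque': array([ 3.92136917e-04, -5.02118790e+01, -3.56871772e+01,  7.27810222e-02,
        2.94622639e-02, -2.14130273e-04]), 'position': array([0.25372999, 0.62476436, 0.24840998]), 'tcp_rot': array([ 1.91698674e-01,  9.81453210e-01, -1.07405528e-03, -2.49392337e-04]), 'contact_force': array([-0.35284805, -0.40066788, -0.81773487]), 'wrist_torque': array([ 0.02399981, -0.0306188 , -0.04110937]), 'grasp_force': 0.0, 'width': 0.0880196553235297}
top ['K', 'world_from_camera', 'shot'] [[449.95425722   0.         326.34617455]
 [  0.         449.95425722 196.58130175]
 [  0.           0.           1.        ]] [[-3.26624906e-04  9.86590815e-01 -1.63212917e-01  3.18636127e-01]
 [-9.99924506e-01 -2.32699033e-03 -1.20651421e-02 -4.56618974e-02]
 [-1.22831533e-02  1.63196655e-01  9.86517094e-01  1.23044881e+00]

[... 470 characters left out ...]
rld_from_camera', 'shot'] [[474.03424972   0.         321.23217656]
 [  0.         474.03424972 196.41209064]
 [  0.           0.           1.        ]] [[ 0.50215363  0.63556589 -0.58642795 -0.21187628]
 [-0.86471243  0.3606504  -0.34957646 -0.48797517]
 [-0.0106834   0.68263262  0.73068363  0.99676791]
 [ 0.          0.          0.          1.        ]]
case 0.72 [253. 168. 380. 282.] 8944 315.4 223.0
t_grip 0.58 [294. 207. 312. 227.] 123 302.5 217.0
plate 0.67 [250. 168. 382. 264.] 6959 314.8 215.2
salt 0.67 [282. 198. 291. 208.] 47 284.1 201.9
salt 0.55 [266. 165. 278. 193.] 252 272.7 179.1
spice 0.89 [330. 162. 347. 190.] 406 340.0 175.1
spice 0.18 [252. 170. 380. 267.] 6754 315.3 215.1
```

Run:
```python
import cv2
a=cv2.imread('pics/top0.png')[130:280,240:440];b=cv2.imread('pics/side0.png')[150:300,230:430]
cv2.imwrite('pics/c0.png',cv2.vconcat([cv2.resize(x,(400*2-0,300),interpolation=cv2.INTER_CUBIC) if 0 else cv2.resize(x,(400,300),interpolation=cv2.INTER_CUBIC) for x in (a,b)]))
```

```text
(no output)
```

View pics/c0.png

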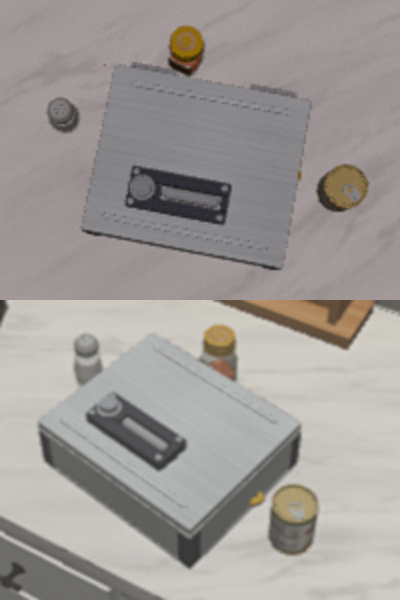

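The picture shows the case turned about -10° (yaw). The button is at top px (311,223) and side px (284,203); the bar centre is at top px (335.5,229) and side px (302,216.5).

Run:
```python
from h import *
t=env.read_camera('top');s=env.read_camera('side')
for n,a,b in [('btn',(311,223),(284,203)),('bar',(335.5,229),(302,216.5))]:
    r1,r2=ray(t,a),ray(s,b); print(n,tri([r1,r2]).round(4),atz(*r1,.103).round(4),atz(*r2,.103).round(4))
L=np.array([atz(*ray(t,(240+u/2,130+v/2)),.085)[:2] for u,v in [(117,66),(310,100),(278,265),(83,232)]]); print(L.round(4), L.mean(0))
d=[L[0]-L[1],L[3]-L[2]]
print([ -np.arctan2(x[0],x[1]) for x in d],[np.linalg.norm(x) for x in d])
for n,uv in [('spice',(333,151)),('salt',(270.5,186)),('tin',(412,223.5))]: print(n,atz(*ray(t,uv),{'spice':.1,'salt':.09,'tin':.072}[n]).round(3))
w=env.read_camera('wrist'); print(w['K'],w['mount'])
```

```text
btn [0.4367 0.0075 0.1069] [0.4379 0.0068 0.103 ] [0.4387 0.0107 0.103 ]
bar [ 0.4221 -0.0543  0.1046] [ 0.4227 -0.0548  0.103 ] [ 0.4228 -0.0531  0.103 ]
[[ 0.5973  0.0411]
 [ 0.5513 -0.2096]
 [ 0.3397 -0.1641]
 [ 0.3813  0.0822]] [ 0.46740823 -0.06258352]
[np.float64(-0.18160812139379712), np.float64(-0.16722228501140202)] [np.float64(0.2549153120932625), np.float64(0.24975716166513776)]
spice [ 0.625 -0.049  0.1  ]
salt [0.535 0.113 0.09 ]
tin [ 0.439 -0.252  0.072]
[[345.27830157   0.         315.57025557]
 [  0.         345.27830157 197.88889345]
 [  0.           0.           1.        ]] [[ 5.89043923e-04  9.50581376e-01  3.10474960e-01  8.16193827e-02]
 [ 9.99999730e-01 -6.96207597e-04  2.34344861e-04 -4.08807740e-04]
 [ 4.38918886e-04  3.10474738e-01 -9.50581530e-01 -1.35910000e-01]
 [ 0.00000000e+00  0.00000000e+00  0.00000000e+00  1.00000000e+00]]
```

Units first: shifts go in shares of 80 cm and turns go in shares of pi rad. So -65 cm / 80 = -0.8125, -54.5 cm / 80 = -0.6813, -1.385 rad / 3.1416 = -0.4409.

Emit:
servo_tool([
  [0.0375, -0.1363, 0],
  [0.075, -0.2725, 0],
  [0.1125, -0.4088, 0],
  [0.15, -0.545, 0],
  [0.1875, -0.6813, 0],
  [0.22, -0.8125, 0],
  [0.22, -0.8125, 0],
  [0.22, -0.8125, 0],
  [0.22, -0.8125, 0],
  [0.22, -0.8125, 0],
  [0.22, -0.8125, 0],
  [0.22, -0.8125, 0],
  [0.22, -0.8125, 0],
  [0.22, -0.8125, 0],
  [0.22, -0.8125, 0],
  [0.22, -0.8125, 0],
], turn=[-0.0573, -0.1146, -0.1719, -0.2292, -0.2865, -0.3438, -0.4011, -0.4409, -0.4409, -0.4409, -0.4409, -0.4409, -0.4409, -0.4409, -0.4409, -0.4409], fingers=[0, 0, 0, 0, 0, 0, 0, 0, 0, 0, 0, 0, 0, 0, 0, 0], grip_force=5)

```text
time: 2.95
position: [0.4299, -0.0238, 0.2497]
tcp_rot: [0.774, 0.634, 0.0, -0.0]
contact_force: [0.0, 0.3, -0.4]
width: 0.0003
grasp_force: 0.0
```

```bash
cat >> h.py <<'E'
from scipy.spatial.transform import Rotation as R
def wrist(n):
    s=env.read_state(); p=env.read_camera('wrist')
    T=np.eye(4);T[:3,:3]=R.from_quat(s['tcp_rot']).as_matrix();T[:3,3]=s['position']
    p['world_from_camera']=T@np.array(p['mount']); save(p,n); return s,p
E
python3 - <<'E'
from h import *
s,p=wrist('w1'); print(s['time'],s['position'],s['tcp_rot'],s['joint_pos'],s['contact_force'],s['width']); print(p['world_from_camera'].tolist())
for l in ['button','t_grip','plate','case']:
    for r in env.outline_of(l,p)[:2]:
        v,u=np.nonzero(r['region']); print(l,round(r['score'],2),np.round(r['box']),len(u),u.mean().round(1),v.mean().round(1))
E
```

```text
2.95 [ 0.42991975 -0.02376748  0.24971882] [ 7.73633575e-01  6.33633245e-01  4.48134947e-05 -1.59620817e-05] [-1.13155343e-01 -2.15093935e-01  2.09394457e+00  9.07872118e-05
  1.26270242e+00  8.51323135e-02] [ 0.04961581  0.30411098 -0.42435786] 0.0003357760597150608
[[0.980515781026797, 0.18681420938381196, 0.06073923221205893, 0.44477440006062013], [-0.19644012716476855, 0.9320227548924763, 0.3045404091448747, 0.055289560113208666], [0.0002821292234854035, -0.3105382996265346, 0.9505608264956854, 0.385636073586634], [0.0, 0.0, 0.0, 1.0]]
button 0.85 [304. 136. 330. 164.] 700 316.0 148.4
button 0.42 [304. 175. 325. 252.] 1183 316.3 211.9
t_grip 0.83 [308. 174. 322. 247.] 1082 316.3 211.9
t_grip 0.54 [308. 174. 327. 252.] 1221 316.5 210.9
plate 0.93 [239.  57. 506. 316.] 52051 370.0 163.0
case 0.97 [237.  59. 504. 321.] 53003 371.0 163.4
```

View pics/w1.png

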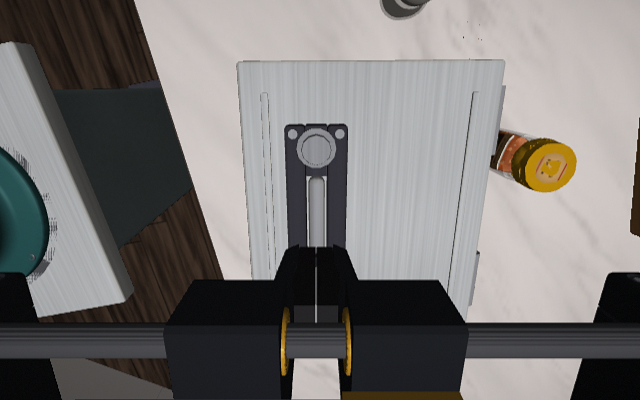

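The view shows the button cap at (316.5,149) and the bar starting at (316.5,175). Its far end is hidden by the fingers. Next I take a second view, shifted -8 cm along y.

Converted, -8 cm / 80 = -0.1, -4 cm / 80 = -0.05.

Emit:
servo_tool([
  [0.0125, -0.05, 0],
  [0.025, -0.1, 0],
  [0.025, -0.1, 0],
  [0.025, -0.1, 0],
  [0.025, -0.1, 0],
], turn=[0, 0, 0, 0, 0], fingers=[0, 0, 0, 0, 0])

```text
time: 3.82
position: [0.4497, -0.1038, 0.2496]
tcp_rot: [0.774, 0.633, 0.0, -0.0]
contact_force: [1.0, 0.3, -0.0]
width: 0.0005
grasp_force: 0.0
```

Run:
```python
from h import *
s,p=wrist('w2'); print(s['time'],s['position'],s['contact_force']); np.save('T2.npy',p['world_from_camera']);np.save('K.npy',p['K'])
for l in ['button','t_grip','plate','case']:
    for r in env.outline_of(l,p)[:2]:
        v,u=np.nonzero(r['region']); print(l,round(r['score'],2),np.round(r['box']),len(u),u.mean().round(1),v.mean().round(1))
```

```text
3.825 [ 0.44973994 -0.10382751  0.24959848] [ 0.96279051  0.29655402 -0.0123289 ]
button 0.96 [249.  30. 284.  68.] 958 267.7 47.3
t_grip 0.66 [266.  85. 283. 175.] 1466 273.9 128.4
plate 0.89 [188.   0. 468. 265.] 65577 327.7 123.9
case 0.77 [187.   0. 476. 266.] 66361 329.1 123.8
```

View pics/w2.png

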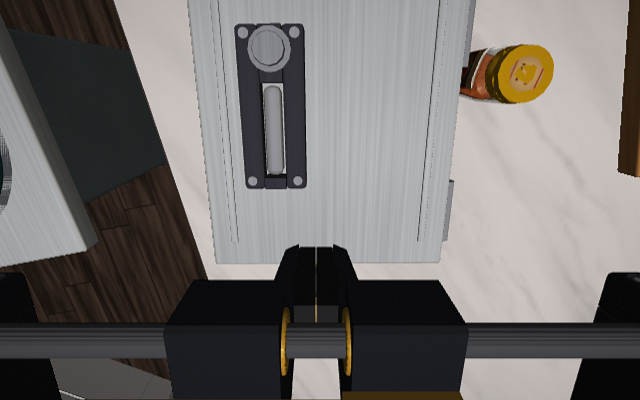

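The second view shows the whole plate, with the bar centre at about (274,129) and the button cap at (267.5,47).

Run:
```python
from h import *
K=np.load('K.npy')
T1=np.array([[0.980515781026797, 0.18681420938381196, 0.06073923221205893, 0.44477440006062013], [-0.19644012716476855, 0.9320227548924763, 0.3045404091448747, 0.055289560113208666], [0.0002821292234854035, -0.3105382996265346, 0.9505608264956854, 0.385636073586634], [0,0,0,1]])
T2=np.load('T2.npy'); P={'K':K}
for n,a,b in [('btncap',(316.2,148.6),(267.5,47)),('barLend',(316.3,175.5),(272.5,84)),('scrA',(292,134),(243,33)),('scrB',(340,133),(298,31))]:
    print(n,tri([ray(P,a,T1),ray(P,b,T2)]).round(4))
g=lambda uv,z:atz(*ray(P,uv,T2),z)
print('btn@.116',g((267.5,47),.116).round(4),'w1',atz(*ray(P,(316.2,148.6),T1),.116).round(4))
e1,e2=g((272.5,84),.1025),g((274.8,175),.1025); print('bar',e1.round(4),e2.round(4),((e1+e2)/2).round(4),np.linalg.norm(e1-e2),-np.arctan2((e1-e2)[0],(e1-e2)[1]), g((273.9,128.8),.1025).round(4))
c=[g(q,.103) for q in [(235.5,25),(303,23),(307,188),(247,189)]]
for i,j in [(0,3),(1,2)]:
    d=c[i]-c[j]; print('plate edge',np.linalg.norm(d),-np.arctan2(d[0],d[1]))
print('plate mid',np.mean(c,0).round(4),np.round(c,4))
# case far/near edges yaw
for a,b in [((190,5),(216,263)),((473,5),(438,262))]:
    d=g(a,.085)-g(b,.085); print('lid edge',-np.arctan2(d[0],d[1]))
```

```text
btncap [0.4357 0.008  0.1124]
barLend [ 0.4312 -0.0173  0.0974]
scrA [0.4188 0.022  0.1029]
scrB [0.4582 0.0152 0.1017]
btn@.116 [0.436  0.0076 0.116 ] w1 [0.436  0.0087 0.116 ]
bar [ 0.432  -0.0173  0.1025] [ 0.4167 -0.0887  0.1025] [ 0.4244 -0.053   0.1025] 0.07294774806828717 -0.2107121806840048 [ 0.425  -0.0511  0.1025]
plate edge 0.12657568401796754 -0.1930241907377477
plate edge 0.1270335438815357 -0.18306016481729115
plate mid [ 0.4277 -0.0382  0.103 ] [[ 0.415   0.0284  0.103 ]
 [ 0.4642  0.0198  0.103 ]
 [ 0.4411 -0.1051  0.103 ]
 [ 0.3907 -0.0959  0.103 ]]
lid edge -0.19820263767115043
lid edge -0.21020046964141595
```

Converted, -11.7 cm / 80 = -0.1463, 11.2 cm / 80 = 0.14.

Emit:
servo_tool([
  [-0.0088, 0.07, -0.025],
  [-0.0169, 0.14, -0.0625],
  [-0.0169, 0.14, -0.1125],
  [-0.0169, 0.14, -0.1413],
  [-0.0169, 0.14, -0.1463],
  [-0.0169, 0.14, -0.1463],
  [-0.0169, 0.14, -0.1463],
], turn=[0, 0, 0, 0, 0, 0, 0], fingers=[0, 0, 0, 0, 0, 0, 0])

```text
time: 4.95
position: [0.4377, 0.0072, 0.1341]
tcp_rot: [0.774, 0.633, 0.001, 0.001]
contact_force: [0.2, -0.0, 0.1]
width: 0.0005
grasp_force: 0.0
```

Converted, -0.2 cm / 80 = -0.0025, -0.1 cm / 80 = -0.0013.

Emit:
servo_tool([
  [0, 0, -0.0013],
  [0, 0, -0.0025],
  [0, 0, -0.0025],
  [0, 0, -0.0025],
], turn=[0, 0, 0, 0], fingers=[0, 0, 0, 0])

```text
time: 5.45
position: [0.4365, 0.0074, 0.1307]
tcp_rot: [0.774, 0.633, 0.0, 0.0]
contact_force: [0.2, -0.5, 0.4]
width: 0.0012
grasp_force: 0.0
```

Converted, -0.2 cm / 80 = -0.0025, -0.1 cm / 80 = -0.0013.

Emit:
servo_tool([
  [0, 0.0006, -0.0013],
  [0, 0.0006, -0.0025],
  [0, 0.0006, -0.0025],
  [0, 0.0006, -0.0025],
], turn=[0, 0, 0, 0], fingers=[0, 0, 0, 0])

```text
time: 5.95
position: [0.4365, 0.0079, 0.1287]
tcp_rot: [0.774, 0.633, -0.0, -0.0]
contact_force: [0.6, 0.4, 0.2]
width: 0.0003
grasp_force: 0.0
```

Converted, -0.2 cm / 80 = -0.0025, -0.1 cm / 80 = -0.0013.

Emit:
servo_tool([
  [0, 0, -0.0013],
  [0, 0, -0.0025],
  [0, 0, -0.0025],
  [0, 0, -0.0025],
], turn=[0, 0, 0, 0], fingers=[0, 0, 0, 0])

```text
time: 6.45
position: [0.4365, 0.0079, 0.1267]
tcp_rot: [0.774, 0.633, -0.0, -0.0]
contact_force: [0.1, -0.7, -0.4]
width: 0.0006
grasp_force: 0.0
```

Converted, -0.2 cm / 80 = -0.0025, -0.1 cm / 80 = -0.0013.

Emit:
servo_tool([
  [0, 0, -0.0013],
  [0, 0, -0.0025],
  [0, 0, -0.0025],
  [0, 0, -0.0025],
], turn=[0, 0, 0, 0], fingers=[0, 0, 0, 0])

```text
time: 6.95
position: [0.4366, 0.0079, 0.125]
tcp_rot: [0.774, 0.633, 0.0, 0.0]
contact_force: [-2.3, 0.3, 4.4]
width: 0.0003
grasp_force: 1.9
```

Converted, -0.1 cm / 80 = -0.0013, -0.05 cm / 80 = -0.0006.

Emit:
servo_tool([
  [0, 0, -0.0006],
  [0, 0, -0.0013],
  [0, 0, -0.0013],
  [0, 0, -0.0013],
], turn=[0, 0, 0, 0], fingers=[0, 0, 0, 0])

```text
time: 7.45
position: [0.4366, 0.0079, 0.1239]
tcp_rot: [0.774, 0.633, 0.0, 0.0]
contact_force: [-1.7, -0.4, 4.6]
width: 0.0005
grasp_force: 2.6
```

Run:
```python
from h import *
for i in range(3):
    s=env.read_state(); print(s['contact_force'].round(2),s['wrist_torque'].round(3),s['position'].round(4)); w=env.read_camera('side')
save(w,'s1')
```

```text
[-1.69 -0.39  4.64] [-0.048  0.346  0.032] [0.4366 0.0079 0.1239]
[-2.12  0.13  6.33] [-0.004  0.418  0.027] [0.4366 0.0079 0.1239]
[-1.19  0.9   4.92] [-0.023  0.384  0.009] [0.4366 0.0079 0.1239]
```

Emit:
servo_tool([
  [0, 0, -0.0006],
  [0, 0, -0.0013],
  [0, 0, -0.0013],
  [0, 0, -0.0013],
], turn=[0, 0, 0, 0], fingers=[0, 0, 0, 0])

```text
time: 8.1
position: [0.4366, 0.0079, 0.1228]
tcp_rot: [0.774, 0.633, 0.0, 0.0]
contact_force: [-1.8, 0.1, 5.0]
width: 0.0009
grasp_force: 2.5
```

```bash
cat > st.py <<'E'
from h import *
F=[]
for i in range(3):
    s=env.read_state(); F.append(np.r_[s['contact_force'],s['wrist_torque']]); w=env.read_camera('side')
print(np.mean(F,0).round(2),s['position'].round(4),s['time'],s['width'].__round__(4),round(s['grasp_force'],1))
for r in env.outline_of('t_grip',w)[:1]: print(r['score'],r['box'],r['region'].sum())
save(w,'s_last')
E
python3 st.py
```

```text
[-1.78  0.45  4.6  -0.06  0.33  0.01] [0.4366 0.0079 0.1228] 8.2 0.0007 2.5
0.55 [293.1, 207.0, 315.5, 224.4] 113
```

Converted, -0.1 cm / 80 = -0.0013, -0.05 cm / 80 = -0.0006.

Emit:
servo_tool([
  [0, 0, -0.0006],
  [0, 0, -0.0013],
  [0, 0, -0.0013],
  [0, 0, -0.0013],
], turn=[0, 0, 0, 0], fingers=[0, 0, 0, 0])

```text
time: 8.8
position: [0.4366, 0.0079, 0.1218]
tcp_rot: [0.774, 0.633, 0.0, 0.0]
contact_force: [-2.6, 0.4, 5.0]
width: 0.0005
grasp_force: 2.8
```

```bash
python3 st.py
```

```text
[-2.01  0.26  5.44 -0.03  0.37  0.01] [0.4366 0.0079 0.1218] 8.9 0.0002 2.8
```

Converted, -0.05 cm / 80 = -0.0006.

Emit:
servo_tool([
  [0, 0, -0.0006],
  [0, 0, -0.0006],
  [0, 0, -0.0006],
], turn=[0, 0, 0], fingers=[0, 0, 0])

```text
time: 9.38
position: [0.4366, 0.0079, 0.1211]
tcp_rot: [0.774, 0.633, 0.0, 0.0]
contact_force: [-0.2, 1.1, 2.6]
width: 0.0004
grasp_force: 1.7
```

```bash
python3 st.py; python3 -c "
import cv2
a=[cv2.resize(cv2.imread('pics/%s.png'%n)[160:280,240:390],(600,480),interpolation=cv2.INTER_CUBIC)[:300] for n in ('s1','s_last')]
cv2.imwrite('pics/c1.png',cv2.vconcat(a))"
```

```text
[-0.6   0.31  2.99 -0.04  0.1  -0.  ] [0.4366 0.0079 0.1212] 9.475 0.0002 1.7
0.64 [291.1, 199.8, 312.6, 221.8] 146
```

View pics/c1.png

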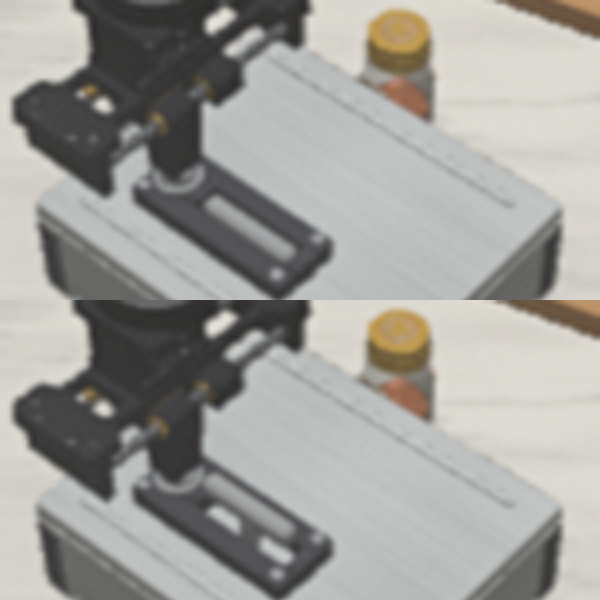

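The handle has popped out: in the lower crop the bar stands clear of its slot, and the force dropped. Next I rise, open part-way (a full opening would reach the button cap), and go over the handle.

Converted, -6.1 cm / 80 = -0.0763, -1.2 cm / 80 = -0.015.

Emit:
servo_tool([
  [0, 0, 0.0125],
  [0, 0, 0.05],
  [-0.0075, -0.0375, 0.05],
  [-0.015, -0.0763, 0.05],
  [-0.015, -0.0763, 0.05],
  [-0.015, -0.0763, 0.05],
  [-0.015, -0.0763, 0.05],
], turn=[0, 0, 0, 0, 0, 0, 0], fingers=[0, 0, 3.2, 3.2, 3.2, 3.2, 3.2])

```text
time: 10.45
position: [0.4245, -0.0524, 0.1611]
tcp_rot: [0.774, 0.633, -0.0, -0.0]
contact_force: [-0.8, -0.1, 0.0]
width: 0.0318
grasp_force: 0.0
```

Run:
```python
from h import *
s,p=wrist('w3'); print(s['time'],s['position'],s['contact_force'],s['wrist_torque'],s['width'])
t=env.read_camera('top')
for l,c in [('t_grip',t),('t_grip',p)]:
    for r in env.outline_of(l,c)[:1]:
        v,u=np.nonzero(r['region']); print(r['score'],r['box'],u.mean(),v.mean(),atz(*ray(c,(u.mean(),v.mean())),.1245).round(4))
```

```text
10.45 [ 0.42449327 -0.05237873  0.16109923] [-0.76142815 -0.13470968  0.03398583] [-0.054624    0.10658744 -0.00029849] 0.03182096879070867
0.81 [305.5, 172.1, 328.0, 296.8] 316.0988671472709 232.85925163062134 [ 0.4247 -0.0482  0.1245]
```

View pics/w3.png

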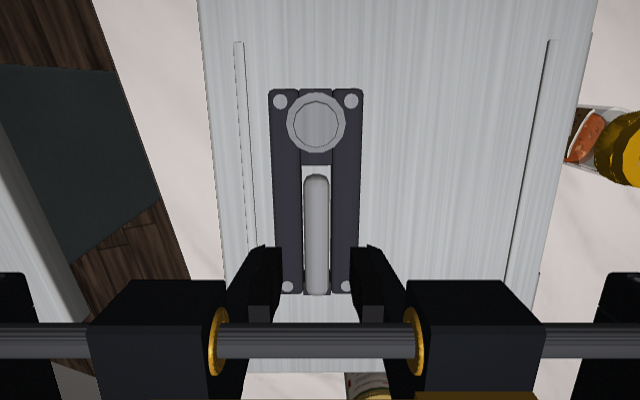

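The bar runs (316,174)-(317,295), centred between the open fingers. I descend and grip at 20 N, which also limits the torque the pads can pass.

Converted, -4.2 cm / 80 = -0.0525, -4 cm / 80 = -0.05.

Emit:
servo_tool([
  [0, -0.0006, -0.025],
  [0, -0.0006, -0.05],
  [0, -0.0006, -0.0525],
  [0, -0.0006, -0.0525],
  [0, -0.0006, -0.0525],
  [0, -0.0006, -0.0525],
  [0, -0.0006, -0.0525],
  [0, -0.0006, -0.0525],
], turn=[0, 0, 0, 0, 0, 0, 0, 0], fingers=[3.2, 3.2, 3.2, 0.6, 0.6, 0.6, 0.6, 0.6], grip_force=20)

```text
time: 11.65
position: [0.4247, -0.0536, 0.1199]
tcp_rot: [0.774, 0.633, 0.0, 0.0]
contact_force: [-3.4, -0.2, 5.1]
width: 0.0135
grasp_force: 20.0
```

```bash
python3 st.py
```

```text
[-3.09  0.8   5.47  0.14  0.56  0.07] [ 0.4247 -0.0536  0.1199] 11.75 0.0137 20.0
```

Converted, 0.08 cm / 80 = 0.001.

Emit:
servo_tool([
  [0, 0, 0.001],
  [0, 0, 0.001],
  [0, 0, 0.001],
], turn=[0, 0, 0], fingers=[0.6, 0.6, 0.6])

```text
time: 12.22
position: [0.4247, -0.0536, 0.12]
tcp_rot: [0.774, 0.633, 0.0, 0.0]
contact_force: [-0.9, 0.7, 0.7]
width: 0.014
grasp_force: 20.0
```

```bash
python3 st.py
```

```text
[-0.69  0.85  0.89  0.1   0.13  0.11] [ 0.4246 -0.0536  0.12  ] 12.325 0.0138 20.0
0.68 [304.5, 209.0, 312.5, 222.8] 81
```

Converted, -0.5 rad / 3.1416 = -0.1592.

Emit:
servo_tool([
  [0, 0, 0],
  [0, 0, 0],
  [0, 0, 0],
  [0, 0, 0],
  [0, 0, 0],
  [0, 0, 0],
], turn=[-0.0318, -0.0637, -0.0955, -0.1273, -0.1592, -0.1592], fingers=[0.6, 0.6, 0.6, 0.6, 0.6, 0.6])

```text
time: 13.18
position: [0.4245, -0.0535, 0.12]
tcp_rot: [0.907, 0.422, 0.0, -0.0]
contact_force: [-0.5, 1.9, -0.1]
width: 0.0135
grasp_force: 20.0
```

```bash
sed -i "s/^for r in.*/q=s['tcp_rot']; print('yaw',np.arctan2(2*q[1]**2-1,2*q[0]*q[1]))/" st.py; python3 st.py
```

```text
[-0.69  1.83  1.02  0.15  0.2  -0.01] [ 0.4245 -0.0535  0.12  ] 13.275 0.0138 20.0
yaw -0.6986123670404537
```

Converted, -0.5 rad / 3.1416 = -0.1592.

Emit:
servo_tool([
  [0, 0, 0],
  [0, 0, 0],
  [0, 0, 0],
  [0, 0, 0],
  [0, 0, 0],
  [0, 0, 0],
], turn=[-0.0318, -0.0637, -0.0955, -0.1273, -0.1592, -0.1592], fingers=[0.6, 0.6, 0.6, 0.6, 0.6, 0.6])

```text
time: 14.08
position: [0.4245, -0.0535, 0.12]
tcp_rot: [0.983, 0.185, -0.0, -0.0]
contact_force: [-0.8, 2.1, 1.6]
width: 0.0137
grasp_force: 20.0
```

```bash
python3 st.py
```

```text
[-0.47  2.3   1.71  0.32  0.31 -0.03] [ 0.4244 -0.0534  0.12  ] 14.175 0.0136 20.0
yaw -1.198035892069496
```

Converted, -0.1 rad / 3.1416 = -0.0318.

Emit:
servo_tool([
  [0, 0, 0],
  [0, 0, 0],
  [0, 0, 0],
], turn=[-0.0159, -0.0318, -0.0318], fingers=[0.6, 0.6, 0.6])

```text
time: 14.6
position: [0.4244, -0.0535, 0.12]
tcp_rot: [0.991, 0.136, -0.0, -0.0]
contact_force: [-0.9, 3.2, 2.4]
width: 0.0137
grasp_force: 20.0
```

```bash
python3 st.py
python3 - <<'E'
from h import *
s,p=wrist('w4')
cv2.imwrite('pics/c4.png',cv2.resize(cv2.imread('pics/w4.png')[60:340,160:480],(640,560)))
E
```

```text
[-1.07  2.91  1.89  0.45  0.33  0.04] [ 0.4244 -0.0535  0.12  ] 14.7 0.0137 20.0
yaw -1.298595780181542
```

View pics/c4.png

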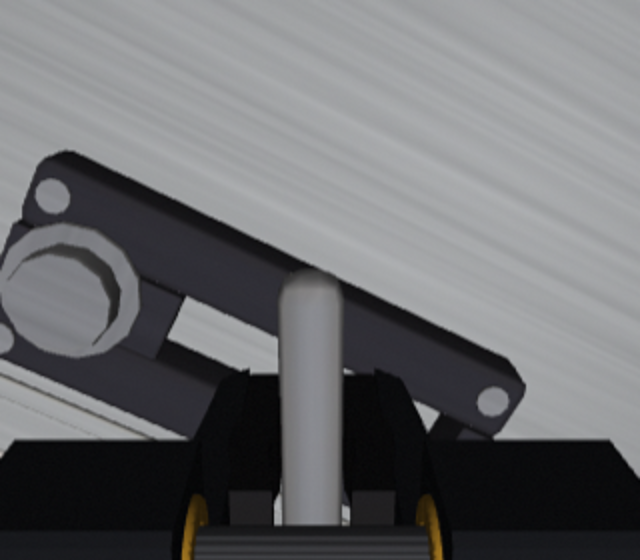

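The bar has turned with the gripper by about 1.1 rad and is still aligned with it. From here I take small steps.

Converted, -0.05 rad / 3.1416 = -0.0159.

Emit:
servo_tool([
  [0, 0, 0],
  [0, 0, 0],
  [0, 0, 0],
], turn=[-0.0095, -0.0159, -0.0159], fingers=[0.6, 0.6, 0.6])

```text
time: 15.18
position: [0.4244, -0.0535, 0.12]
tcp_rot: [0.994, 0.11, -0.0, -0.0]
contact_force: [-1.3, 4.7, 2.9]
width: 0.0141
grasp_force: 20.0
```

```bash
python3 st.py
```

```text
[-1.69  4.95  2.75  0.68  0.46  0.1 ] [ 0.4244 -0.0535  0.12  ] 15.275 0.0139 20.0
yaw -1.3499691033438241
```

Converted, -0.05 rad / 3.1416 = -0.0159.

Emit:
servo_tool([
  [0, 0, 0],
  [0, 0, 0],
  [0, 0, 0],
], turn=[-0.0095, -0.0159, -0.0159], fingers=[0.6, 0.6, 0.6])

```text
time: 15.7
position: [0.4244, -0.0535, 0.12]
tcp_rot: [0.996, 0.085, -0.0, -0.0]
contact_force: [-1.9, 4.4, 2.1]
width: 0.014
grasp_force: 20.0
```

```bash
python3 st.py
```

```text
[-1.96  4.51  2.45  0.72  0.44  0.1 ] [ 0.4244 -0.0535  0.12  ] 15.8 0.0138 20.0
yaw -1.4005578548618085
```

Converted, -0.05 rad / 3.1416 = -0.0159.

Emit:
servo_tool([
  [0, 0, 0],
  [0, 0, 0],
  [0, 0, 0],
], turn=[-0.0095, -0.0159, -0.0159], fingers=[0.6, 0.6, 0.6])

```text
time: 16.23
position: [0.4244, -0.0535, 0.12]
tcp_rot: [0.998, 0.06, -0.0, -0.0]
contact_force: [-2.6, 5.1, 2.4]
width: 0.0139
grasp_force: 20.0
```

```bash
python3 st.py
```

```text
[-2.35  4.43  2.99  0.75  0.44  0.09] [ 0.4244 -0.0535  0.12  ] 16.325 0.0139 20.0
yaw -1.4506359463679788
```

Converted, -0.05 rad / 3.1416 = -0.0159.

Emit:
servo_tool([
  [0, 0, 0],
  [0, 0, 0],
  [0, 0, 0],
], turn=[-0.0095, -0.0159, -0.0159], fingers=[0.6, 0.6, 0.6])

```text
time: 16.75
position: [0.4244, -0.0535, 0.12]
tcp_rot: [0.999, 0.035, -0.0, -0.0]
contact_force: [-2.5, 4.9, 3.1]
width: 0.0138
grasp_force: 20.2
```

```bash
python3 st.py
```

```text
[-1.98  4.66  3.3   0.78  0.47  0.34] [ 0.4244 -0.0535  0.12  ] 16.85 0.0138 20.2
yaw -1.4998488475213727
```

Converted, -0.02 rad / 3.1416 = -0.0064.

Emit:
servo_tool([
  [0, 0, 0],
  [0, 0, 0],
], turn=[-0.0064, -0.0064], fingers=[0.6, 0.6])

```text
time: 17.15
position: [0.4244, -0.0535, 0.12]
tcp_rot: [1.0, 0.026, -0.0, -0.0]
contact_force: [-1.1, 5.4, 2.8]
width: 0.0139
grasp_force: 20.5
```

```bash
python3 st.py
```

```text
[-1.7   5.39  2.64  0.8   0.52  0.47] [ 0.4244 -0.0535  0.12  ] 17.25 0.0141 20.5
yaw -1.5194836083523018
```

Torque about z rose 0.10 → 0.34 → 0.47 N m, so the stop is at about 1.30 rad. I ease off, re-grip 2 mm higher to clear the plate once the lid tilts, and then lift.

Converted, 0.2 cm / 80 = 0.0025, 0.02 rad / 3.1416 = 0.0064.

Emit:
servo_tool([
  [0, 0, 0],
  [0, 0, 0],
  [0, 0, 0],
  [0, 0, 0.0025],
  [0, 0, 0.0025],
  [0, 0, 0.0025],
  [0, 0, 0.0025],
  [0, 0, 0.0025],
], turn=[0.0064, 0.0064, 0.0064, 0.0064, 0.0064, 0.0064, 0.0064, 0.0064], fingers=[0.6, 2.2, 2.2, 2.2, 0.6, 0.6, 0.6, 0.6], grip_force=30)

```text
time: 18.3
position: [0.4248, -0.0534, 0.1223]
tcp_rot: [0.999, 0.035, 0.0, -0.0]
contact_force: [0.9, 4.5, 3.5]
width: 0.0136
grasp_force: 29.9
```

```bash
python3 st.py
```

```text
[0.35 4.02 3.12 0.58 0.14 0.24] [ 0.4248 -0.0534  0.1223] 18.4 0.0137 29.9
yaw -1.4999258285755748
```

Converted, 0.8 cm / 80 = 0.01, 0.6 cm / 80 = 0.0075.

Emit:
servo_tool([
  [0.0008, -0.0001, 0.0025],
  [0.0016, -0.0004, 0.005],
  [0.0024, -0.0005, 0.0075],
  [0.0033, -0.0006, 0.01],
  [0.0033, -0.0006, 0.01],
], turn=[0, 0, 0, 0, 0], fingers=[0.6, 0.6, 0.6, 0.6, 0.6])

```text
time: 19.08
position: [0.4265, -0.0538, 0.1285]
tcp_rot: [0.999, 0.035, -0.001, -0.0]
contact_force: [4.9, 4.3, -7.4]
width: 0.0139
grasp_force: 29.9
```

```bash
python3 st.py
```

```text
[ 4.61  4.11 -7.44  0.61 -0.32  0.2 ] [ 0.4265 -0.0538  0.1285] 19.175 0.0139 29.9
yaw -1.500283256238013
```

Converted, 1.81 cm / 80 = 0.0226, 0.79 cm / 80 = 0.0099.

Emit:
servo_tool([
  [0.0013, -0.0003, 0.0033],
  [0.0025, -0.0005, 0.0066],
  [0.0038, -0.0008, 0.0099],
  [0.0056, -0.0011, 0.0141],
  [0.0075, -0.0015, 0.0184],
  [0.0095, -0.0019, 0.0226],
  [0.0095, -0.0019, 0.0226],
], turn=[0, 0, 0, 0, 0, 0, 0], fingers=[0.6, 0.6, 0.6, 0.6, 0.6, 0.6, 0.6])

```text
time: 20.1
position: [0.4338, -0.0552, 0.1472]
tcp_rot: [0.999, 0.035, -0.001, -0.001]
contact_force: [1.2, 4.9, -7.9]
width: 0.0135
grasp_force: 29.9
```

```bash
python3 st.py; python3 -c "
import cv2
cv2.imwrite('pics/c5.png',cv2.resize(cv2.imread('pics/s_last.png')[130:290,220:420],(800,600)))"
```

```text
[ 1.78  4.97 -8.02  0.96  0.15  0.08] [ 0.4338 -0.0553  0.1474] 20.2 0.0139 29.9
yaw -1.500237129049401
```

View pics/c5.png

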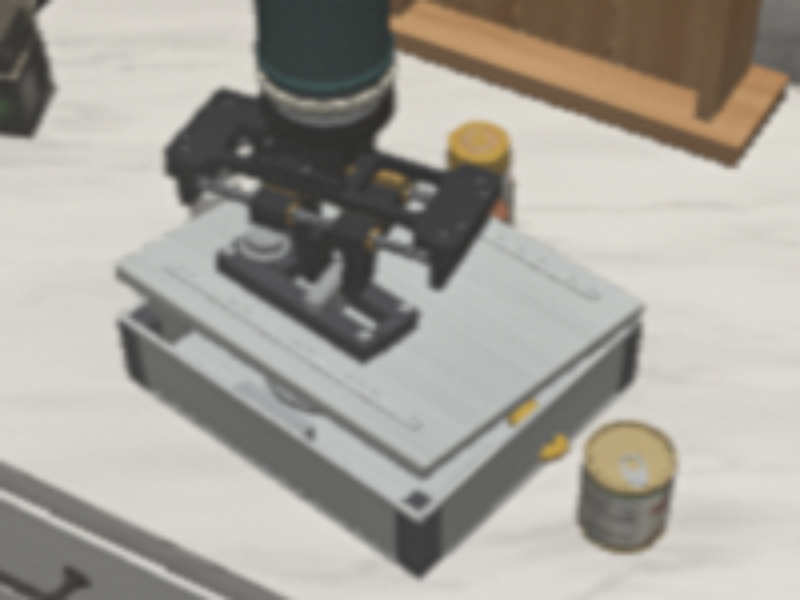

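The lid is opening with the handle, now at about 10°, and the force is a normal 8 N.

Converted, 2.4 cm / 80 = 0.03, 1.45 cm / 80 = 0.0181.

Emit:
servo_tool([
  [0.0028, -0.0005, 0.0051],
  [0.0056, -0.0011, 0.0103],
  [0.0085, -0.0018, 0.0154],
  [0.0116, -0.0024, 0.0204],
  [0.0149, -0.003, 0.0253],
  [0.0181, -0.0036, 0.03],
  [0.0181, -0.0036, 0.03],
], turn=[0, 0, 0, 0, 0, 0, 0], fingers=[0.6, 0.6, 0.6, 0.6, 0.6, 0.6, 0.6])

```text
time: 21.12
position: [0.4483, -0.058, 0.1721]
tcp_rot: [0.999, 0.035, -0.001, -0.001]
contact_force: [-1.3, 6.0, -5.0]
width: 0.0144
grasp_force: 29.9
```

```bash
python3 st.py
```

```text
[-1.07  5.85 -4.76  1.17  0.52  0.06] [ 0.4484 -0.058   0.1721] 21.225 0.0137 29.9
yaw -1.5002996415362633
```

Converted, 1.2 cm / 80 = 0.015, 1.1 cm / 80 = 0.0138.

Emit:
servo_tool([
  [0.0028, -0.0006, 0.0035],
  [0.0055, -0.0011, 0.0069],
  [0.0083, -0.0018, 0.0104],
  [0.011, -0.0023, 0.0138],
  [0.0119, -0.0024, 0.015],
  [0.0119, -0.0024, 0.015],
], turn=[0, 0, 0, 0, 0, 0], fingers=[0.6, 0.6, 0.6, 0.6, 0.6, 0.6])

```text
time: 22.02
position: [0.4573, -0.0598, 0.1836]
tcp_rot: [0.999, 0.035, -0.002, -0.001]
contact_force: [-0.9, 5.1, -7.1]
width: 0.014
grasp_force: 29.9
```

```bash
python3 st.py
python3 - <<'E'
from h import *
s=env.read_state(); p=s['position']; ax=np.array([.4246,-.0535]); c=np.array([.981,-.196])
sx=(p[:2]-ax)@c; dz=p[2]-.1223
X,Z=-.155+sx,.0465+dz; print('theta deg',np.degrees(np.arctan2(Z,-X)-np.arctan2(.0465,.155)),np.hypot(X,Z),np.hypot(.155,.0465))
cv2.imwrite('pics/c6.png',cv2.resize(cv2.imread('pics/s_last.png')[130:290,220:420],(800,600)))
E
```

```text
[-1.05  5.64 -6.64  1.19  0.59  0.08] [ 0.4573 -0.0597  0.1835] 22.125 0.0142 29.9
yaw -1.5003122280081402
theta deg 24.84212908275084 0.16256484075696467 0.16182475088811352
```

View pics/c6.png

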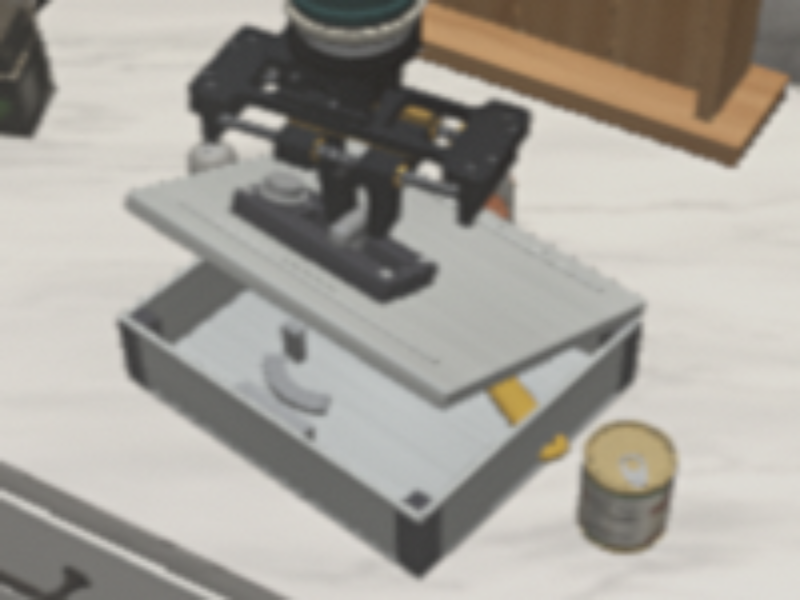

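The lid stands at about 25°. I let go and retreat straight up.

Converted, 13 cm / 80 = 0.1625, 9 cm / 80 = 0.1125.

Emit:
servo_tool([
  [0, 0, 0],
  [0, 0, 0],
  [0, 0, 0],
  [0, 0, 0.0063],
  [0, 0, 0.025],
  [0, 0, 0.0625],
  [0, 0, 0.1125],
  [0, 0, 0.1625],
  [0, 0, 0.1625],
  [0, 0, 0.1625],
  [0, 0, 0.1625],
], turn=[0, 0, 0, 0, 0, 0, 0, 0, 0, 0, 0], fingers=[2.8, 2.8, 2.8, 2.8, 2.8, 2.8, 2.8, 2.8, 2.8, 2.8, 2.8])

```text
time: 23.55
position: [0.4579, -0.0603, 0.3127]
tcp_rot: [0.999, 0.035, -0.001, -0.0]
contact_force: [-0.6, 0.5, -0.8]
width: 0.0279
grasp_force: 0.0
```

```bash
python3 st.py
python3 - <<'E'
import cv2
cv2.imwrite('pics/c7.png',cv2.resize(cv2.imread('pics/s_last.png')[100:290,200:420],(800,600)))
E
```

```text
[ 0.11 -0.02 -0.69 -0.02  0.16  0.03] [ 0.458  -0.0603  0.3127] 23.65 0.0282 0.0
yaw -1.4999830961188276
```

View pics/c7.png

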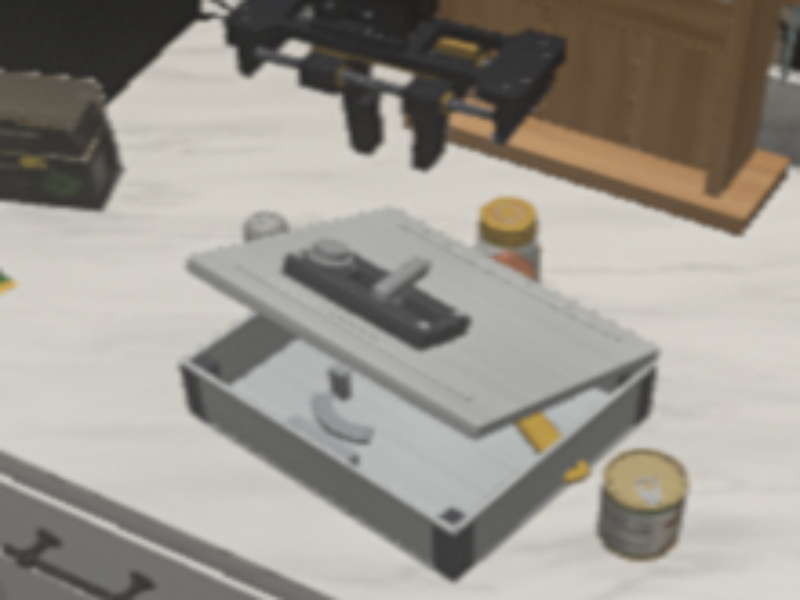

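The lid stays open with the gripper clear, and the salt, tin and spice are where they stood. I check the angle from the lid's near-right top corner, at side px (331.5,237), then hand in if it agrees.

Run:
```python
from h import *
p=env.read_camera('side'); o,d=ray(p,(331.5,237))
cx=np.array([.981,-.196]); cy=np.array([.196,.981]); ax=np.array([.4246,-.0535])
# plane case y=-130
t=((ax-o[:2])@cy-.130)/(d[:2]@cy); q=o+t*d; X=(q[:2]-ax)@cx-.155; Z=q[2]-.07
a=np.degrees(np.arctan2(Z,-X)-np.arctan2(.015,.22)); print(q,a,np.hypot(X,Z))
if 21<a<29: print(env.hand_in())
```

```text
[ 0.35851046 -0.1728134   0.16741819] 22.47618414888922 0.2192767290421912
the job is handed in; nothing more can be done
None
```

The job is handed in: the button released the handle, I turned it to its stop at about 1.30 rad, and the lid was left standing open. The handle position before release gave 24.8°, and a camera check after letting go gave about 22.5°. The gripper is clear, and the salt, tin and spice jar were not touched.

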